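# Dress the rim of a filter collar and hold it home on its keyed head

## Task

Fit the knurled collar to the filter head. First dress its rim: hold the collar upright, rim down, press it lightly on the lapping film at the clamp-bar end so that the foam gives a few millimetres, and draw it in one slow stroke under that steady pressure, without lifting, to the open end of the film. Then set it over the head's spigot, turn it until the hidden keyways drop over the pins, push it down gently but fully home against the sprung seal ring, and finish while still holding it pressed home; leave the other things on the bench where they stand.

Things in the scene. Friction and masses are not known exactly. Their poses are not given: they have to be found in the camera images.
- collar_center (a point): Centre (half-way up, on the axis) of the loose collar: a round plain aluminium cap 54 mm high, standing open rim down, 0.18 kg. Its upper part, 32 to 54 mm above the rim, is the knurled grip band, 60 mm diameter; below it a plain skirt of 57 mm; closed top with a sight glass. z axis up along the collar; its heading tells nothing.
- collar_rim (a point): Centre of the collar's rim (its flat open underside). Bore 32 mm deep, 42.4 mm diameter in its lowest 20 mm, cut there by four equal keyways 90 deg apart, 10 mm wide, open to the rim. Nothing outside shows where they lie: they are found by turning the collar on the pins, at most a quarter turn either way.
- spigot_top (a point): Centre of the top face of the filter head's upright steel spigot (39 mm diameter, 30 mm tall above the shoulder, top 4 mm chamfered to 32 mm). Four radial pins, 5 mm thick, 90 deg apart, stand out of it to 49 mm overall; pin tops 16 mm below this point. A collar lowered over the spigot rests with its rim on the pins until the keyways meet them.
- seat (a point): Centre of the flat shoulder at the spigot's foot, 50 mm above the bench, where the rim of a collar that is fully home stops. Pin tops are 14 mm above it, the free seal ring 7 mm above it: a collar whose keyways meet the pins drops 7 mm on to the ring, and must be pushed 7 mm further to be home.
- filter_head: The fixed filter head: round steel foot 92 mm diameter and 9 mm high, body 68 mm diameter up to the shoulder, spigot on top, a short hose nozzle (to 67 mm from the axis, 25 mm above the bench) at its +x side. Origin under its centre on the bench, z up.
- seal_ring (a joint): Travel in m of the white sprung seal ring round the foot of the spigot: 0 standing 7 mm proud of the shoulder, 0.007 pressed flush with it (collar fully home). The spring takes about 3.6 N at 0 and 9 N at 0.007, so it lifts the collar again when the push stops.
- lap_board: The fixed lapping board: aluminium base 225 x 116 mm with a soft foam pad 198 x 104 mm whose grey film surface lies 29 mm above the bench. Origin under the middle of the base, on the bench; its x axis runs along it to the clamp-bar end (steel bar across the film, top 34 mm and two screw heads 37.5 mm above the bench).
- film_clamp_end (a point): Point on the film surface, on the centre line, where the collar's axis stands to begin the stroke: 47 mm short of the clamp bar's edge. The film lies on foam that yields 1 mm for each 1.5 N pressed on it, up to 10 mm.
- film_mid (a point): Point on the film surface half-way along the stroke, on the centre line. x axis towards the clamp bar, y across the film. The stroke lies along x.
- film_open_end (a point): Point on the film surface, on the centre line, where the stroke ends, 104 mm from its beginning.
- cup: Bystander: translucent specimen cup 61 mm diameter, 66 mm tall; origin under its centre.
- vial: Bystander: reagent vial 33 mm diameter, 70 mm tall; origin under its centre.
- small_vial: Bystander: small reagent vial 25 mm diameter, 48 mm tall; origin under its centre.
- tape: Bystander: roll of tape 96 mm diameter, 25 mm high; origin under its centre.
- marker: Bystander: marker pen 122 mm long, 11 mm thick, lying; origin under its centre.
Mind the look-alikes: they are no part of the job. What is shaped like the part that bears collar_center but blue is not meant.

How it is judged:
On the way, in this order (a step that is already met when the one before it is completed fails the run):
1. the collar, upright, is pressed on the film with 2.5 to 18 N at the clamp-bar end: its axis at least 35 mm from the mid-point and within 20 mm of the centre line (contact force between collar and lap_board between 2.5 and 18 N and x of collar_center in the frame of film_mid above 0.035 m and y of collar_center in the frame of film_mid between -0.02 and 0.02 m and angle between collar_center's own z axis and vertical below 0.12 rad), for 0.1 s.
2. still pressed so, it passes the stretch 15 to 35 mm before the mid-point (contact force between collar and lap_board between 2.5 and 18 N and x of collar_center in the frame of film_mid between 0.015 and 0.035 m and y of collar_center in the frame of film_mid between -0.02 and 0.02 m and angle between collar_center's own z axis and vertical below 0.12 rad), for 0.05 s.
3. still pressed so, it passes the mid-point (within 15 mm of it) (contact force between collar and lap_board between 2.5 and 18 N and x of collar_center in the frame of film_mid between -0.015 and 0.015 m and y of collar_center in the frame of film_mid between -0.02 and 0.02 m and angle between collar_center's own z axis and vertical below 0.12 rad), for 0.05 s.
4. still pressed so, it passes the stretch 15 to 35 mm beyond the mid-point (contact force between collar and lap_board between 2.5 and 18 N and x of collar_center in the frame of film_mid between -0.035 and -0.015 m and y of collar_center in the frame of film_mid between -0.02 and 0.02 m and angle between collar_center's own z axis and vertical below 0.12 rad), for 0.05 s.
5. still pressed so, it reaches the open end, at least 35 mm beyond the mid-point (contact force between collar and lap_board between 2.5 and 18 N and x of collar_center in the frame of film_mid below -0.035 m and y of collar_center in the frame of film_mid between -0.02 and 0.02 m and angle between collar_center's own z axis and vertical below 0.12 rad), for 0.1 s.
6. the keyways have dropped over the pins: the collar sits round the spigot with its rim at least 3 mm below the pin tops (horizontal distance between collar_center and spigot_top below 0.003 m and z of collar_center in the frame of spigot_top below 0.008 m and angle between the z axis of collar_center and the z axis of filter_head, either way round below 0.08 rad), for 0.1 s.
At the end, for the whole second after the job is handed in: The collar sits square (within 0.06 rad) and central (3 mm) on the spigot, its rim within 1.8 mm of the shoulder and the seal ring pressed at least 5.5 of its 7 mm; it is at rest, the fingers touch it with more than 3 N, and it bears on the head with more than 5 N (value of joint seal_ring above 0.0055 m and z of collar_center in the frame of spigot_top below -0.0012 m and horizontal distance between collar_center and spigot_top below 0.003 m and angle between the z axis of collar_center and the z axis of filter_head, either way round below 0.06 rad and contact force between collar and the fingers above 3 N and contact force between collar and filter_head above 5 N and linear speed of collar below 0.02 m/s); the arm keeps its last pose, push and grip.
It fails at once if the collar is pressed into the film with more than 30 N (contact force between collar and lap_board above 30 N).
It fails at once if the collar is forced against the filter head with more than 60 N (contact force between collar and filter_head above 60 N).
It fails at once if a bystander (cup, vial, small vial, tape, marker) is moved more than 20 mm (distance of any of cup, vial, small_vial, tape, marker from where it was at the start of the episode above 0.02 m).
It also fails if it takes over 67 s, if anything falls off the work surface, if the arm or the gripper's body presses on something with over 40 N, if the wrist force passes 120 N, or if a joint passes its speed limit or range.

## Robot

A 7-joint arm with a two-finger parallel gripper is mounted at the origin on a cart in front of the work surface, level with it; the furniture and walls round the work are solid. World frame = base frame: x ahead of the robot, y to its left, z up, the work surface at z = 0. Lengths are in m, angles in rad, forces in N, time in s.
With the tool pointing down it reaches from about 0.4 to 0.875 m from the base axis. Payload 19.3 kg.
Tool frame: the origin (TCP) lies where the fingers leave the gripper's body, on its centre line; the fingertips stand bot.tip_reach ahead of it and the grasp point (between the pads) lies 54 mm ahead of it (bot.tip_reach is the distance from the TCP to the fingertips, in m); z points along the fingers, y is the line along which they close (so a half turn about z gives the same grasp; the last joint's range is limited). The gripper opens to 85 mm and grips with 20 to 120 N. Pads are 22 mm wide; open, the fingers measure 114 mm over their backs; the gripper's body (76 mm by 85 mm) begins 54 mm behind the grasp point. The pads swing forward as they close: fully open they stand 13 mm farther back than shut.
Start: joints at [-0.07, 0.521, -0.036, 1.599, 0.021, 1.021, -0.113], TCP at [0.625, -0, 0.304] pointing down, gripper open.
Joint ranges: [-2.91, 2.91], [-0.3, 2.13], [-1.5, 1.42], [0.17, 2.43], [-1.26, 4.41], [0.16, 1.93], [-2.52, 2.52]. Speed limits (rad/s): [1.89, 1.89, 2.39, 2.39, 3.01, 3.01, 3.01].

## Interface

Orientations are given as [roll, pitch, yaw] about the fixed x, y, z axes, in that order (R = Rz(yaw) Ry(pitch) Rx(roll)).
In Python, from workcell import bot gives the robot as it stands. The module is installed in compiled form; this text tells all that it offers.
- The arm moves only by the shell command python3 -m jog 'ROWS' [FORCE]. ROWS is JSON, a list that holds one entry, the list of rows, each a list of 7 numbers: the shift along the tool's x, y, z in mm, then the turn, a rotation vector about the tool's x, y, z in rad, then the opening, from 0 (shut) to 1 (fully open). In form: [[[tx, ty, tz, wx, wy, wz, fingers], ...]]. A call has 1 to 5 rows; each row shifts and turns the commanded pose from where the row before left it, along the tool's axes as they then stand; what a row does not reach is not made up. A row lasts 1/10 s, in which the tool goes at most 50 mm and 8.59 degrees, less where a joint would pass 70% of its speed; a pose out of reach is approached as far as the arm can. A call is refused whole if a number of a shift passes 50 or a number of a turn 0.15, either way. A call with a gripper value outside its range is refused whole. The fingers move at their own pace and stop on an object; FORCE is the grip in N (left out, the last holds). Time passes only in rows, so rows that do not move let the fingers close. It gives the time, the measured TCP pose, the force, the opening and the grip force at its end, in the units of the state.
- bot.observe(): the state, without advancing time (a new reading comes with each control period).
- bot.grab_frame(name): name is "scene" or "side" or "wrist"; returns a dict with "img" (420x560x3 uint8, red, green, blue), "intrinsics" (3x3 intrinsics, pixels), "R" (3x3) and "t" (3): a world point X has camera coordinates R X + t; the wrist camera has in their place "tool_from_camera" (4x4, takes a point from camera to tool coordinates, whose origin is the TCP and whose axes are the flange's). Camera axes: x right, y down, z forward; pixel columns grow to the right and rows downward; lengths in m; the calibration is good to about 2 mm. A picture is of the moment at which its call begins: read the wrist's pose just before it. There is no depth.
- bot.job_done(): hands the job in; it is judged then, once.
Trained networks look in a picture, given as the dict that the camera call returned (one of the last four; its "shot" number tells which), for a name from the list of things; names that differ only in an ending like _2 or _b are one class to them, and where a whole thing is asked for, a point or a joint stands for the part that bears it (a point fixed in the world has none). Each returns a list of dicts, best first, with "conf" (0 to 1); they miss things now and then, are a little off and sometimes report something else, mostly with a low value. They report only what shows in the picture. A call takes as long as a camera call. They do not tell look-alikes from the thing itself.
- bot.trace(query, picture): "region" (420x560 bool, what is visible of it).
- bot.spot_point(query, picture): "xyz" ([x, y, z] in m, in world coordinates, good to about 4 mm: a listed point, or the origin of a listed thing).
The state is a dict: "clock": time; "qpos": joint angles; "qd": joint speeds; "joint_efforts": joint torques, N m; "position": TCP position; "tool_rot": TCP orientation; "force": force on the tool from outside, world axes, zero at the start; "moment": the same for the moment, N m; "grip_width": finger opening in m; "finger_force": force on a finger pad.
Only numpy, scipy, OpenCV 4.12 (cv2) and the standard library are available. Lean on these libraries where they do the work, as an engineer would, in place of code of your own. Each camera call takes 0.05 s, during which the arm holds its last target. There are 200 camera calls.

## Working session

There is one attempt and no reset: what is moved stays moved. The work goes in short steps, Python scripts to look and compute and a shell command to move; the robot and the scene stay as the last step left them, time stands still between calls to the robot, and variables do not carry over. Pictures are saved under pics/ and viewed, at most 10 in all, crops included, and the job is handed in when it is done.

```bash
mkdir -p pics; cat > h.py <<'E'
import numpy as np,cv2
from workcell import bot
def save(p,n): cv2.imwrite('pics/'+n+'.png',cv2.cvtColor(p['img'],cv2.COLOR_RGB2BGR))
def proj(p,X):
    c=p['R']@np.array(X)+p['t'];u=p['intrinsics']@c;return u[:2]/u[2]
E
python3 - <<'E'
from h import *
s=bot.observe();print(s['clock'],s['position'],s['tool_rot'],s['force'],bot.tip_reach)
ims=[]
for n in['scene','side']:
    p=bot.grab_frame(n);save(p,n+'0');ims.append(p['img'])
    for q in['collar_center','spigot_top','seat','film_clamp_end','film_mid','film_open_end','lap_board','filter_head','cup','vial','small_vial','tape','marker']:
        print(n,q,[(round(d['conf'],2),np.round(d['xyz'],3).tolist(),np.round(proj(p,d['xyz'])).tolist()) for d in bot.spot_point(q,p)[:3]])
E
```

```text
0.0 [ 6.24732317e-01 -2.55031280e-05  3.03299510e-01] [-3.14038540e+00  7.21540871e-05  1.57076014e+00] [-0.22991266 -0.527132   -0.80702209] 0.0726
scene collar_center [(0.9, [0.396, -0.154, 0.03], [221.0, 245.0]), (0.73, [0.539, 0.018, 0.032], [250.0, 180.0]), (0.56, [0.441, -0.001, 0.029], [217.0, 197.0])]
scene spigot_top [(0.96, [0.457, 0.176, 0.078], [199.0, 142.0]), (0.46, [0.42, -0.455, -0.001], [291.0, 364.0])]
scene seat [(0.89, [0.452, 0.175, 0.05], [198.0, 151.0])]
scene film_clamp_end [(0.63, [0.516, -0.282, 0.026], [294.0, 269.0])]
scene film_mid [(0.77, [0.462, -0.289, 0.031], [273.0, 278.0]), (0.37, [0.412, -0.293, 0.03], [252.0, 289.0])]
scene film_open_end [(0.62, [0.41, -0.293, 0.03], [251.0, 289.0])]
scene lap_board [(0.85, [0.474, -0.289, -0.001], [278.0, 285.0])]
scene filter_head [(0.66, [0.458, 0.17, -0.002], [203.0, 166.0])]
scene cup [(0.93, [0.703, 0.189, -0.005], [277.0, 142.0])]
scene vial [(0.67, [0.667, 0.105, 0.003], [279.0, 158.0])]
scene small_vial [(0.44, [0.584, -0.141, -0.004], [292.0, 224.0])]
scene tape [(0.95, [0.603, -0.467, 0.0], [377.0, 330.
[... 366 characters left out ...]
77, 0.046], [236.0, 174.0])]
side film_clamp_end [(0.8, [0.519, -0.283, 0.027], [275.0, 268.0])]
side film_mid [(0.81, [0.462, -0.29, 0.027], [253.0, 273.0]), (0.75, [0.473, -0.286, 0.002], [257.0, 279.0])]
side film_open_end [(0.72, [0.415, -0.298, 0.028], [234.0, 277.0])]
side lap_board [(0.88, [0.475, -0.286, 0.004], [258.0, 278.0])]
side filter_head []
side cup [(0.72, [0.7, 0.194, 0.002], [307.0, 177.0]), (0.27, [0.458, 0.17, 0.004], [238.0, 185.0])]
side vial [(0.46, [0.666, 0.106, -0.005], [302.0, 192.0])]
side small_vial [(0.54, [0.592, -0.145, 0.001], [294.0, 240.0])]
side tape [(0.91, [0.601, -0.472, 0.002], [324.0, 331.0])]
side marker [(0.7, [0.422, -0.456, 0.0], [242.0, 335.0])]
```

View pics/scene0.png

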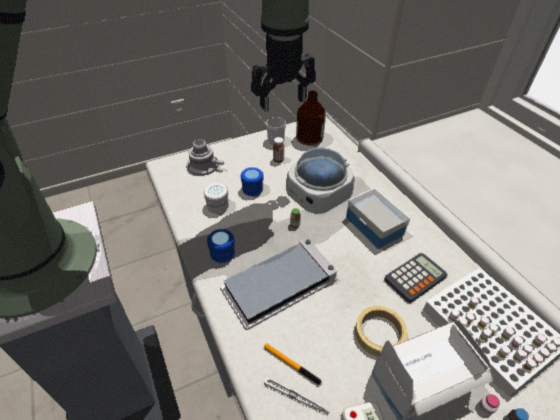

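View pics/side0.png

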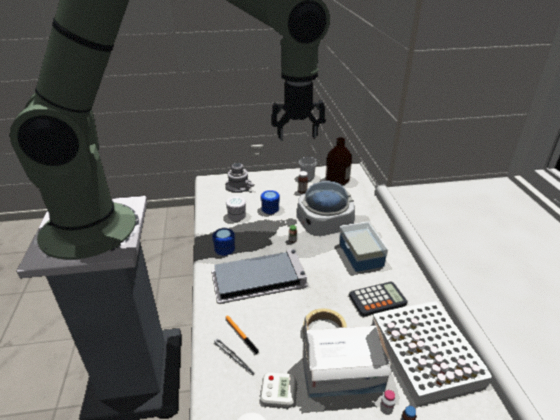

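Candidates for the collar in scene: plain metallic/white (217,197), blue (250,180), blue (221,245). Only (217,197) is unpainted aluminium, so that should be it. I'll confirm it in a crop.

```bash
python3 - <<'E'
import cv2
i=cv2.imread('pics/scene0.png')[120:280,150:340];cv2.imwrite('pics/crop0.png',cv2.resize(i,None,fx=3.5,fy=3.5,interpolation=cv2.INTER_CUBIC))
E
```

```text
(no output)
```

View pics/crop0.png

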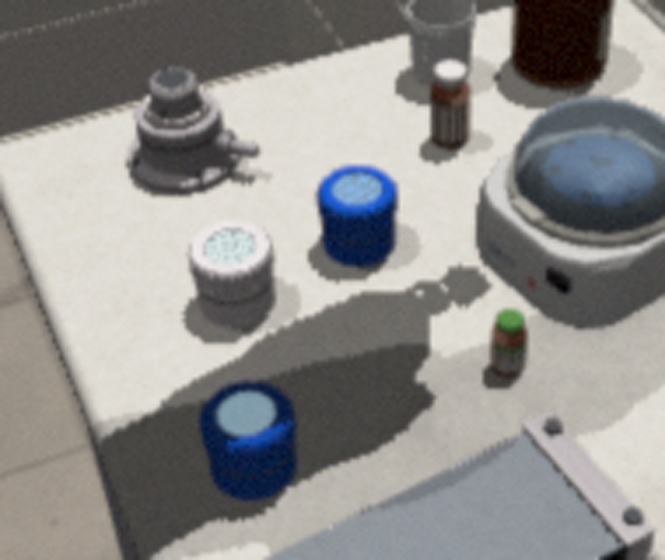

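```bash
python3 -m jog '[[[0,-37,14,0,0,0,1],[0,-37,14,0,0,0,1],[0,-37,14,0,0,0,1],[0,-37,14,0,0,0,1],[0,-37,14,0,0,0,1]]]' 40
```

```text
clock: 1.9
position: [0.4384, -0.0001, 0.2336]
tool_rot: [3.141, -0.0, 1.571]
force: [1.6, 0.2, -0.3]
grip_width: 0.0858
finger_force: 0.0
```

The crop confirms it: the aluminium knurled collar with its sight glass is at crop (232,270), and both look-alikes are clearly blue. Next I'll look from close by with the wrist camera.

```bash
cat >> h.py <<'E'
def wrist(n=None):
    from scipy.spatial.transform import Rotation as Ro
    s=bot.observe();p=bot.grab_frame('wrist')
    T=np.eye(4);T[:3,:3]=Ro.from_euler('xyz',s['tool_rot']).as_matrix();T[:3,3]=s['position']
    C=np.linalg.inv(T@p['tool_from_camera']);q=dict(R=C[:3,:3],t=C[:3,3],intrinsics=p['intrinsics'])
    if n: save(p,n)
    return p,q
def find(names,n=None):
    p,q=wrist(n)
    for a in names: print(a,[(round(d['conf'],2),np.round(d['xyz'],4).tolist(),np.round(proj(q,d['xyz'])).tolist()) for d in bot.spot_point(a,p)[:3]])
    return p,q
E
python3 - <<'E'
from h import *
p,q=find(['collar_center','collar_rim'],'w0')
for d in bot.trace('collar_center',p)[:3]:
    v,u=np.nonzero(d['region']);print(d['conf'],u.min(),u.max(),v.min(),v.max(),u.mean(),v.mean())
E
```

```text
collar_center [(0.98, [0.5423, 0.017, 0.0222], [419.0, 174.0]), (0.89, [0.44, 0.0008, 0.0268], [284.0, 197.0]), (0.88, [0.3966, -0.1546, 0.0297], [233.0, 371.0])]
collar_rim [(0.93, [0.397, -0.1555, -0.0006], [238.0, 349.0])]
0.72 239 325 158 248 282.43296594834675 204.00378351702582
0.55 192 267 323 404 231.10307657758815 362.9894453177633
```

View pics/w0.png

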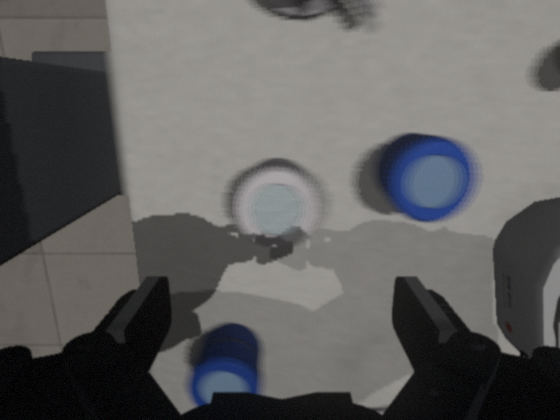

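The wrist view shows the aluminium collar's top at about (275,203), with a blue one 100 mm to the right and a blue one below. I'll cross-check the top centre at z=0.054.

```bash
cat >> h.py <<'E'
def ray(q,u,v,z):
    d=q['R'].T@np.linalg.solve(q['intrinsics'],[u,v,1]);c=-q['R'].T@q['t'];return c+d*(z-c[2])/d[2]
E
python3 - <<'E'
from h import *
p,q=find(['collar_center'])
print(ray(q,275,203,.054), proj(q,[.41,0,.054]),proj(q,[.47,0,.054]))
E
python3 -m jog '[[[0,1,20,0,0,0,1],[0,1,30,0,0,0,1],[0,0,30,0,0,0,1],[0,0,30,0,0,0,1],[0,0,24,0,0,0,1]]]'
```

```text
collar_center [(0.92, [0.5446, 0.0161, 0.0233], [420.0, 176.0]), (0.87, [0.4403, -0.0012, 0.0279], [282.0, 199.0]), (0.78, [0.3967, -0.1535, 0.0291], [232.0, 369.0])]
[0.43546872 0.00329567 0.054     ] [238.10229651 207.60818373] [325.07742656 207.59409466]
clock: 2.7
position: [0.4428, 0.0001, 0.0984]
tool_rot: [3.141, -0.0, 1.571]
force: [1.6, 0.1, -0.1]
grip_width: 0.0855
finger_force: 0.0
```

```bash
python3 -m jog '[[[0,-3,0,0,0,0,0.8],[0,0,0,0,0,0,0.5],[0,0,0,0,0,0,0.5],[0,0,0,0,0,0,0.5],[0,0,0,0,0,0,0.5]]]' 60;python3 -m jog '[[[0,0,0,0,0,0,0.5],[0,0,0,0,0,0,0.5],[0,0,0,0,0,0,0.5]]]' 60
```

```text
clock: 3.2
position: [0.4396, -0.0, 0.1008]
tool_rot: [3.14, -0.0, 1.571]
force: [0.2, 0.3, -2.2]
grip_width: 0.0582
finger_force: 64.4
clock: 3.5
position: [0.4395, 0.0, 0.1006]
tool_rot: [3.14, -0.0, 1.571]
force: [0.3, 0.2, 11.0]
grip_width: 0.0582
finger_force: 65.5
```

```bash
python3 -m jog '[[[0,0,-10,0,0,0,0.5],[0,0,-20,0,0,0,0.5],[0,0,-30,0,0,0,0.5],[0,0,-20,0,0,0,0.5],[0,0,0,0,0,0,0.5]]]' 60;python3 -m jog '[[[-30,9,0,0,0,0,0.5],[-45,12,0,0,0,0,0.5],[-45,12,0,0,0,0,0.5],[-45,12,0,0,0,0,0.5],[-45,12,0,0,0,0,0.5]]]' 60;python3 -m jog '[[[-43,12,0,0,0,0,0.5],[-30,8,0,0,0,0,0.5],[0,0,0,0,0,0,0.5],[0,0,0,0,0,0,0.5],[0,0,0,0,0,0,0.5]]]' 60
python3 - <<'E'
from h import *
find(['film_clamp_end','film_mid','film_open_end','lap_board','collar_center','collar_rim'],'w1')
p=bot.grab_frame('scene')
for a in ['film_clamp_end','film_mid','film_open_end','lap_board','collar_center','collar_rim']: print(a,[(round(d['conf'],2),np.round(d['xyz'],4).tolist()) for d in bot.spot_point(a,p)[:3]])
s=bot.observe();print(s['clock'],s['force'])
E
```

```text
clock: 4.0
position: [0.4399, -0.0, 0.1826]
tool_rot: [3.137, -0.0, 1.57]
force: [-0.2, -0.3, -2.8]
grip_width: 0.0584
finger_force: 65.0
clock: 4.5
position: [0.4959, -0.2119, 0.1795]
tool_rot: [-3.141, -0.0, 1.571]
force: [0.0, 1.1, -1.0]
grip_width: 0.0584
finger_force: 64.9
clock: 5.0
position: [0.5157, -0.282, 0.1795]
tool_rot: [-3.141, -0.001, 1.572]
force: [0.0, 1.3, -1.6]
grip_width: 0.058
finger_force: 65.0
film_clamp_end []
film_mid [(0.55, [0.4631, -0.2857, 0.0293], [197.0, 227.0])]
film_open_end [(0.58, [0.4149, -0.295, 0.0261], [123.0, 239.0])]
lap_board [(0.64, [0.4642, -0.2855, 0.0282], [199.0, 226.0]), (0.61, [0.4763, -0.2831, -0.0014], [225.0, 209.0])]
collar_center [(0.9, [0.5132, -0.2827, 0.1084], [276.0, 283.0])]
collar_rim []
film_clamp_end [(0.91, [0.5167, -0.2839, 0.0266]), (0.47, [0.4218, -0.455, 0.001])]
film_mid [(0.94, [0.4624, -0.2878, 0.0305])]
film_open_end [(0.63, [0.4118, -0.2947, 0.0288])]
lap_board [(0.96, [0.4756, -0.2875, 0.0014])]
collar_center [(0.86, [0.395, -0.1532, 0.0269]), (0.77, [0.541, 0.0184, 0.0334]), (0.62, [0.5172, -0.282, 0.1086])]
collar_rim [(0.98, [0.5434, 0.0216, 0.001]), (0.77, [0.3962, -0.1529, 0.0013]), (0.72, [0.5147, -0.2883, 0.0797])]
5.7 [ 0.9229672   0.01881363 -1.08446864]
```

View pics/w1.png

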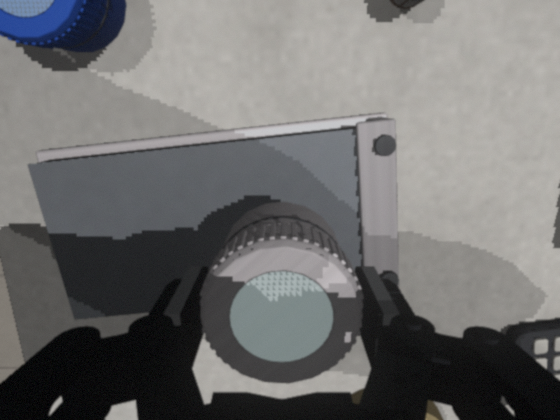

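The collar is held upright over the clamp end, its top at (281,315) with the bar to the right at x≈375. I'll lower it.

```bash
python3 -m jog '[[[0,0,15,0,0,0,0.5],[0,0,15,0,0,0,0.5],[0,0,10,0,0,0,0.5],[0,0,4,0,0,0,0.5],[0,0,0,0,0,0,0.5]]]' 60;python3 -m jog '[[[0,0,1.5,0,0,0,0.5],[0,0,1.5,0,0,0,0.5],[0,0,1,0,0,0,0.5],[0,0,0,0,0,0,0.5],[0,0,0,0,0,0,0.5]]]' 60
```

```text
clock: 6.2
position: [0.5157, -0.2828, 0.1349]
tool_rot: [-3.14, -0.001, 1.571]
force: [-0.4, 0.1, -1.2]
grip_width: 0.0581
finger_force: 65.0
clock: 6.7
position: [0.516, -0.2831, 0.132]
tool_rot: [3.141, 0.0, 1.571]
force: [0.4, 0.7, -2.6]
grip_width: 0.0583
finger_force: 65.0
```

```bash
python3 -m jog '[[[0,0,1,0,0,0,0.5],[0,0,1,0,0,0,0.5],[0,0,0,0,0,0,0.5],[0,0,0,0,0,0,0.5],[0,0,0,0,0,0,0.5]]]' 60
```

```text
clock: 7.2
position: [0.516, -0.283, 0.1299]
tool_rot: [-3.141, -0.0, 1.571]
force: [-0.2, -0.4, -1.6]
grip_width: 0.0585
finger_force: 65.0
```

```bash
python3 -m jog '[[[0,0,1,0,0,0,0.5],[0,0,1,0,0,0,0.5],[0,0,1,0,0,0,0.5],[0,0,0,0,0,0,0.5],[0,0,0,0,0,0,0.5]]]' 60;python3 -m jog '[[[0,0,1,0,0,0,0.5],[0,0,1,0,0,0,0.5],[0,0,0,0,0,0,0.5],[0,0,0,0,0,0,0.5]]]' 60;
```

```text
clock: 7.7
position: [0.5161, -0.283, 0.127]
tool_rot: [3.141, 0.0, 1.571]
force: [-0.8, 0.9, 2.6]
grip_width: 0.0583
finger_force: 64.9
clock: 8.1
position: [0.5161, -0.2831, 0.125]
tool_rot: [3.141, 0.0, 1.571]
force: [-0.3, 0.5, 5.2]
grip_width: 0.0585
finger_force: 65.4
```

```bash
python3 -m jog '[[[0,0,1,0,0,0,0.5],[0,-2,0,0,0,0,0.5],[-0.5,-4,0,0,0,0,0.5],[-0.5,-4,0,0,0,0,0.5],[-0.5,-5,0,0,0,0,0.5]]]' 60;python3 -m jog '[[[-0.5,-5,0,0,0,0,0.5],[-0.6,-5,0,0,0,0,0.5],[-0.6,-5,0,0,0,0,0.5],[-0.6,-5,0,0,0,0,0.5],[-0.6,-5,0,0,0,0,0.5]]]' 60
```

```text
clock: 8.6
position: [0.5023, -0.2845, 0.1245]
tool_rot: [3.138, 0.001, 1.571]
force: [6.3, 0.6, 6.6]
grip_width: 0.0578
finger_force: 65.6
clock: 9.1
position: [0.4771, -0.2875, 0.1244]
tool_rot: [3.139, 0.001, 1.571]
force: [5.7, 1.0, 6.8]
grip_width: 0.0583
finger_force: 65.6
```

```bash
python3 -m jog '[[[-0.6,-5,0,0,0,0,0.5],[-0.6,-5,0,0,0,0,0.5],[-0.6,-5,0,0,0,0,0.5],[-0.6,-5,0,0,0,0,0.5],[-0.6,-5,0,0,0,0,0.5]]]' 60;python3 -m jog '[[[-0.6,-5,0,0,0,0,0.5],[-0.6,-5,0,0,0,0,0.5],[-0.6,-5,0,0,0,0,0.5],[-0.6,-5,0,0,0,0,0.5],[-0.6,-5,0,0,0,0,0.5]]]' 60;python3 -m jog '[[[-0.6,-5,0,0,0,0,0.5],[-0.6,-5,0,0,0,0,0.5],[-0.6,-4,0,0,0,0,0.5],[0,0,0,0,0,0,0.5],[0,0,0,0,0,0,0.5]]]' 60
python3 - <<'E'
from h import *
p=bot.grab_frame('scene');save(p,'s2')
for a in ['film_open_end','collar_center','spigot_top','seat']: print(a,[(round(d['conf'],2),np.round(d['xyz'],4).tolist()) for d in bot.spot_point(a,p)[:3]])
E
```

```text
clock: 9.6
position: [0.4521, -0.2905, 0.1244]
tool_rot: [3.139, 0.001, 1.571]
force: [6.4, 1.0, 6.1]
grip_width: 0.0584
finger_force: 65.6
clock: 10.1
position: [0.4271, -0.2936, 0.1244]
tool_rot: [3.139, 0.001, 1.571]
force: [5.1, 0.8, 5.8]
grip_width: 0.058
finger_force: 65.6
clock: 10.6
position: [0.4125, -0.2955, 0.1242]
tool_rot: [3.14, 0.001, 1.571]
force: [1.0, -0.8, 5.3]
grip_width: 0.0585
finger_force: 65.7
film_open_end [(0.87, [0.4109, -0.2959, 0.0213]), (0.74, [0.5137, -0.2803, 0.0237])]
collar_center [(0.85, [0.4144, -0.2951, 0.0508]), (0.71, [0.3971, -0.1534, 0.028]), (0.45, [0.4222, -0.4517, -0.0004])]
spigot_top []
seat []
```

```bash
python3 -m jog '[[[0,0,-10,0,0,0,0.5],[0,0,-25,0,0,0,0.5],[0,0,-25,0,0,0,0.5],[0,0,-25,0,0,0,0.5],[0,0,-17,0,0,0,0.5]]]' 60;python3 -m jog '[[[30,4,0,0,0,0,0.5],[45,5,0,0,0,0,0.5],[45,5,0,0,0,0,0.5],[45,5,0,0,0,0,0.5],[45,5,0,0,0,0,0.5]]]' 60;python3 -m jog '[[[45,5,0,0,0,0,0.5],[45,5,0,0,0,0,0.5],[35,5,0,0,0,0,0.5],[20,5,0,0,0,0,0.5],[0,0,0,0,0,0,0.5]]]' 60;python3 -m jog '[[[0,0,0,0,0,0,0.5],[0,0,0,0,0,0,0.5]]]'
python3 - <<'E'
from h import *
L=['spigot_top','seat','filter_head','collar_center']
for i in range(2): find(L,'w3' if i else None)
for c in['scene','side']:
  p=bot.grab_frame(c)
  for a in L: print(c,a,[(round(d['conf'],2),np.round(d['xyz'],4).tolist()) for d in bot.spot_point(a,p)[:3]])
E
```

```text
clock: 11.35
position: [0.4119, -0.2952, 0.2279]
tool_rot: [3.141, 0.0, 1.571]
force: [0.4, -0.2, -1.9]
grip_width: 0.0581
finger_force: 65.1
clock: 11.85
position: [0.4356, -0.0836, 0.2264]
tool_rot: [-3.141, 0.0, 1.57]
force: [0.6, -0.6, -2.1]
grip_width: 0.058
finger_force: 65.1
clock: 12.35
position: [0.4561, 0.0626, 0.2263]
tool_rot: [3.141, -0.001, 1.575]
force: [-0.7, -0.5, -1.0]
grip_width: 0.0581
finger_force: 65.1
clock: 12.55
position: [0.4557, 0.0588, 0.226]
tool_rot: [-3.141, 0.0, 1.57]
force: [-0.6, -0.8, -2.0]
grip_width: 0.058
finger_force: 65.1
spigot_top [(0.56, [0.4574, 0.1808, 0.0804], [285.0, -3.0])]
seat [(0.91, [0.4604, 0.1764, 0.0478], [290.0, 19.0]), (0.7, [0.4548, 0.0598, 0.1533], [280.0, 277.0])]
filter_head [(0.81, [0.4562, 0.1733, -0.0031], [282.0, 37.0])]
collar_center [(0.87, [0.5446, 0.016, 0.0244], [396.0, 252.0]), (0.86, [0.455, 0.056, 0.155], [281.0, 288.0])]
spigot_top [(0.68, [0.459, 0.1769, 0.0818], [288.0, 5.0])]
seat [(0.75, [0.4583, 0.1767, 0.0483], [286.0, 19.0])]
filter_head [(0.59, [0.4523, 0.0603, 0.152], [273.0, 276.0])]
collar_center [(0.93, [0.5435, 0.0157, 0.0275], [396.0, 255.0]), (0.68, [0.4542, 0.0586, 0.1526], [278.0, 280.0])]
scene spigot_top [(0.63, [0.4572, 0.176, 0.0824])]
scene seat [(0.68, [0.4536, 0.173, 0.0498])]
scene filter_head [(0.3, [0.4535, 0.0592, 0.1542])]
scene collar_center [(0.64, [0.3949, -0.1529, 0.0303]), (0.63, [0.4561, 0.0562, 0.1548]), (0.58, [0.5381, 0.0166, 0.0296])]
side spigot_top [(0.85, [0.4604, 0.17, 0.0802]), (0.19, [0.4614, 0.0558, 0.1278])]
side seat [(0.62, [0.4583, 0.1771, 0.0444])]
side filter_head [(0.89, [0.4566, 0.1692, 0.0022]), (0.56, [0.475, -0.2867, 0.0038])]
side collar_center [(0.92, [0.399, -0.157, 0.0287]), (0.84, [0.4568, 0.0558, 0.1537]), (0.84, [0.545, 0.0191, 0.0311])]
```

View pics/w3.png

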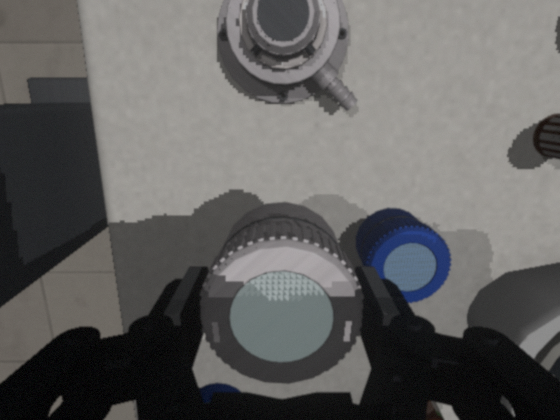

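The spigot top shows at about (283,13), the foot spans 218–349 px, and the held collar's glass is at (281,317). I'll turn these into positions.

```bash
python3 - <<'E'
from h import *
p,q=wrist()
print('spig',ray(q,283,13,.08),'foot',ray(q,283.5,60,.009),'collar',ray(q,281,317,.179), proj(q,[.4575,.175,.08]))
for d in bot.trace('collar_center',p)[:3]:
    v,u=np.nonzero(d['region']);print(d['conf'],u.min(),u.max(),v.min(),v.max())
for X in ([.4275,.175,.0],[.4575,.175,.08],[.4575,.175-.046,.009],[.4575-.046,.175,.009],[.4575+.046,.175,.009]): print(proj(q,X))
for c in ['scene','side']:
    p=bot.grab_frame(c);i=p['img']; u,v=proj(p,[.457,.175,.06]).astype(int)
    cr=cv2.resize(i[v-40:v+40,u-50:u+50],None,fx=4,fy=4,interpolation=cv2.INTER_CUBIC)
    print(c,u-50,v-40,proj(p,[.457,.175,.08]),proj(p,[.457,.175,.0]))
    im=cr if c=='scene' else np.hstack([im,cr])
save(dict(img=im),'c4')
E
```

```text
spig [0.45654592 0.17437238 0.08      ] foot [0.45722738 0.15788031 0.009     ] collar [0.45554655 0.05842884 0.179     ] [284.85315703  11.64958584]
0.93 201 237 383 402
0.75 218 355 0 109
0.59 356 451 208 303
[242.03393187  35.57780537]
[284.85315703  11.64958584]
[283.8113884  102.43821944]
[217.71904013  33.5876992 ]
[350.14888361  33.55744281]
scene 149 107 [198.82084237 141.84693252] [202.43016918 164.74777517]
side 187 130 [236.67097223 164.8594927 ] [238.09923345 185.45600805]
```

View pics/c4.png

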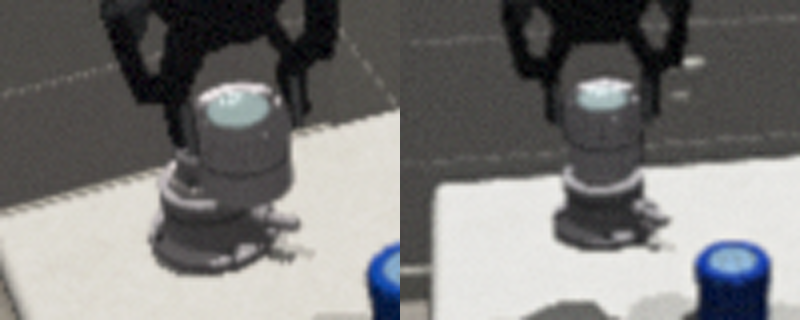

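The two side views show the collar still short of the head and in front of it, which matches the numbers. Next I'll move over the spigot.

```bash
python3 -m jog '[[[30,1,0,0,0,0,0.5],[40,0,0,0,0,0,0.5],[30,0,0,0,0,0,0.5],[15.7,0.3,0,0,0,0,0.5],[0,0,10,0,0,0,0.5]]]' 60;python3 -m jog '[[[0,0,15,0,0,0,0.5],[0,0,8,0,0,0,0.5],[0,0,4,0,0,0,0.5],[0,0,0,0,0,0,0.5],[0,0,0,0,0,0,0.5]]]' 60
python3 - <<'E'
from h import *
ims=[]
for c in ['scene','side']:
    p=bot.grab_frame(c);i=p['img']; u,v=proj(p,[.457,.175,.08]).astype(int)
    ims.append(cv2.resize(i[v-50:v+50,u-50:u+50],None,fx=4,fy=4,interpolation=cv2.INTER_CUBIC))
    print([(d['conf'],np.round(d['xyz'],4)) for d in bot.spot_point('collar_center',p)[:4]])
save(dict(img=np.hstack(ims)),'c5')
E
```

```text
clock: 14.25
position: [0.4576, 0.1776, 0.2164]
tool_rot: [3.14, -0.001, 1.574]
force: [-0.4, -0.4, -2.2]
grip_width: 0.0583
finger_force: 65.1
clock: 14.75
position: [0.4575, 0.1752, 0.1892]
tool_rot: [3.141, -0.0, 1.57]
force: [-0.1, -0.1, -2.7]
grip_width: 0.058
finger_force: 65.1
[(0.88, array([ 0.3944, -0.1506,  0.0281])), (0.78, array([0.5428, 0.015 , 0.0319])), (0.69, array([0.4588, 0.1754, 0.1174]))]
[(0.91, array([ 0.3985, -0.1541,  0.0301])), (0.77, array([0.5475, 0.0158, 0.0285])), (0.66, array([0.4589, 0.1722, 0.1175])), (0.16, array([ 0.4183, -0.2957,  0.028 ]))]
```

View pics/c5.png

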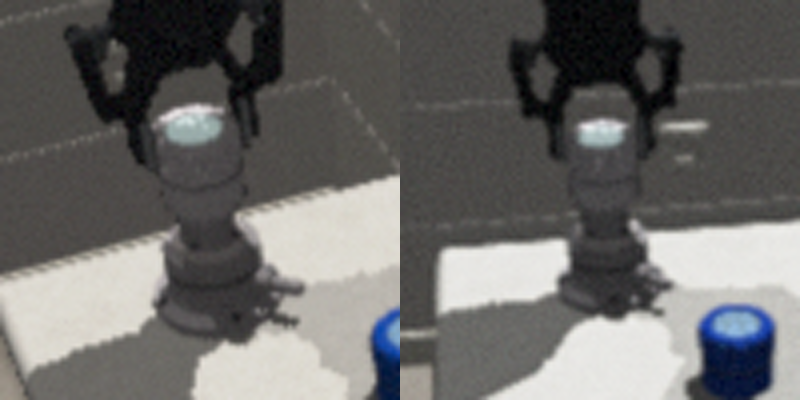

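The collar stands centred over the spigot in both views. I'll lower it and watch the forces.

```bash
python3 -m jog '[[[0,0,3,0,0,0,0.5],[0,0,3,0,0,0,0.5],[0,0,3,0,0,0,0.5],[0,0,2,0,0,0,0.5],[0,0,0,0,0,0,0.5]]]' 60;python3 -m jog '[[[0,0,2,0,0,0,0.5],[0,0,2,0,0,0,0.5],[0,0,0,0,0,0,0.5],[0,0,0,0,0,0,0.5]]]' 60
```

```text
clock: 15.45
position: [0.4572, 0.1755, 0.1775]
tool_rot: [-3.141, 0.0, 1.571]
force: [-0.7, -0.3, -1.5]
grip_width: 0.0584
finger_force: 65.1
clock: 15.85
position: [0.4573, 0.1755, 0.1739]
tool_rot: [-3.142, 0.0, 1.571]
force: [-0.5, 1.2, -1.6]
grip_width: 0.0585
finger_force: 65.1
```

```bash
python3 -m jog '[[[0,0,2,0,0,0,0.5],[0,0,2,0,0,0,0.5],[0,0,2,0,0,0,0.5],[0,0,0,0,0,0,0.5],[0,0,0,0,0,0,0.5]]]' 60;python3 -m jog '[[[0,0,1,0,0,0,0.5],[0,0,1,0,0,0,0.5],[0,0,0,0,0,0,0.5],[0,0,0,0,0,0,0.5]]]' 60
```

```text
clock: 16.35
position: [0.4573, 0.1755, 0.1678]
tool_rot: [-3.141, 0.0, 1.571]
force: [0.3, 0.4, -1.3]
grip_width: 0.0582
finger_force: 65.1
clock: 16.75
position: [0.4573, 0.1755, 0.1659]
tool_rot: [-3.142, -0.0, 1.571]
force: [0.4, 0.3, -1.8]
grip_width: 0.0583
finger_force: 65.1
```

```bash
python3 -m jog '[[[0,0,0.7,0,0,0,0.5],[0,0,0.7,0,0,0,0.5],[0,0,0,0,0,0,0.5]]]' 60;python3 -m jog '[[[0,0,0.7,0,0,0,0.5],[0,0,0,0,0,0,0.5]]]' 60
```

```text
clock: 17.05
position: [0.4573, 0.1755, 0.1645]
tool_rot: [3.142, -0.0, 1.571]
force: [-0.6, -0.4, 0.9]
grip_width: 0.0584
finger_force: 65.1
clock: 17.25
position: [0.4574, 0.1756, 0.1642]
tool_rot: [3.141, -0.0, 1.571]
force: [-2.7, -0.5, 10.8]
grip_width: 0.0582
finger_force: 66.7
```

Contact with the pins comes at TCP z≈0.1645, as predicted. I'll turn in small steps under light pressure and stop when the push vanishes.

```bash
cat > chk.py <<'E'
from h import *
s=bot.observe();print('q7',round(s['qpos'][6],3),'F',np.round(s['force'],1),'Mz',np.round(s['moment'],2),'z',round(s['position'][2],4));import sys
sys.exit(0 if 4<s['force'][2]<30 and abs(s['moment'][2])<1.5 else 1)
E
python3 chk.py && python3 -m jog '[[[0,0,0,0,0,0.05,0.5],[0,0,0,0,0,0.05,0.5],[0,0,0,0,0,0,0.5]]]' >/dev/null && python3 chk.py && python3 -m jog '[[[0,0,0,0,0,0.05,0.5],[0,0,0,0,0,0.05,0.5],[0,0,0,0,0,0,0.5]]]' >/dev/null && python3 chk.py
```

```text
q7 -0.617 F [-2.7 -0.5 10.8] Mz [-0.16  0.73  0.03] z 0.1642
q7 -0.695 F [-1.2 -1.3 10. ] Mz [-0.22  0.22 -0.16] z 0.1643
q7 -0.77 F [-0.1 -0.6  8.9] Mz [-0.25  0.17 -0.15] z 0.1643
```

```bash
python3 -m jog '[[[0,0,0.1,0,0,0.05,0.5],[0,0,0,0,0,0.05,0.5],[0,0,0,0,0,0,0.5]]]' >/dev/null && python3 chk.py && python3 -m jog '[[[0,0,0,0,0,0.05,0.5],[0,0,0,0,0,0.05,0.5],[0,0,0,0,0,0,0.5]]]' >/dev/null && python3 chk.py && python3 -m jog '[[[0,0,0,0,0,0.05,0.5],[0,0,0,0,0,0.05,0.5],[0,0,0,0,0,0,0.5]]]' >/dev/null && python3 chk.py && python3 -m jog '[[[0,0,0,0,0,0.05,0.5],[0,0,0,0,0,0.05,0.5],[0,0,0,0,0,0,0.5]]]' >/dev/null && python3 chk.py; python3 -c "from h import *;print(bot.observe()['tool_rot'],bot.observe()['position'])"
```

```text
q7 -0.846 F [ 0.4 -0.8  8. ] Mz [-0.24 -0.06 -0.16] z 0.1642
q7 -0.92 F [ 0.6 -0.2 -1.8] Mz [-0.03 -0.1  -0.  ] z 0.1637
[ 3.14149253e+00 -1.00614473e-05  1.16987951e+00] [0.45730753 0.17555745 0.16370372]
```

The keyways have been met. I'll add a little turn to centre them, then lower.

```bash
python3 -m jog '[[[0,0,0,0,0,0.05,0.5],[0,0,1,0,0,0,0.5],[0,0,1,0,0,0,0.5],[0,0,0,0,0,0,0.5]]]' >/dev/null; python3 chk.py; python3 -m jog '[[[0,0,1,0,0,0,0.5],[0,0,1,0,0,0,0.5],[0,0,0,0,0,0,0.5]]]' >/dev/null; python3 chk.py
```

```text
q7 -0.956 F [ 0.5  0.3 -1.6] Mz [ 0.04 -0.05  0.02] z 0.1615
q7 -0.957 F [-0.  -0.2 -1.9] Mz [-0.03 -0.09 -0.05] z 0.1596
```

```bash
python3 -m jog '[[[0,0,1,0,0,0,0.5],[0,0,1,0,0,0,0.5],[0,0,1,0,0,0,0.5],[0,0,0,0,0,0,0.5]]]' >/dev/null; python3 chk.py; python3 -m jog '[[[0,0,1,0,0,0,0.5],[0,0,1,0,0,0,0.5],[0,0,0,0,0,0,0.5]]]' >/dev/null; python3 chk.py
```

```text
q7 -0.957 F [0.1 0.4 2.3] Mz [-0.02  0.14 -0.04] z 0.1567
q7 -0.958 F [-0.3  0.1  3.1] Mz [0.01 0.16 0.  ] z 0.1547
```

```bash
python3 -m jog '[[[0,0,1,0,0,0,0.5],[0,0,1,0,0,0,0.5],[0,0,1,0,0,0,0.5],[0,0,0,0,0,0,0.5]]]' >/dev/null; python3 chk.py; python3 -m jog '[[[0,0,0.5,0,0,0,0.5],[0,0,0.5,0,0,0,0.5],[0,0,0,0,0,0,0.5]]]' >/dev/null; python3 chk.py
```

```text
q7 -0.958 F [-0.7  0.2  6.6] Mz [-0.02  0.23 -0.02] z 0.1517
q7 -0.958 F [-0.1 -0.4  7. ] Mz [-0.02  0.32  0.01] z 0.1507
```

```bash
python3 -m jog '[[[0,0,0.5,0,0,0,0.5],[0,0,0,0,0,0,0.5],[0,0,0,0,0,0,0.5]]]' >/dev/null; python3 chk.py
```

```text
q7 -0.958 F [-4.3 -1.9 16. ] Mz [-0.18  0.82 -0.03] z 0.1506
```

The collar is on the shoulder: the force jumped to 16 N at z=0.1506, against 0.1505 predicted. I'll check it's steady, look once and hand in.

```bash
python3 -m jog '[[[0,0,0.1,0,0,0,0.5],[0,0,0,0,0,0,0.5],[0,0,0,0,0,0,0.5],[0,0,0,0,0,0,0.5],[0,0,0,0,0,0,0.5]]]';python3 - <<'E'
from h import *
ims=[]
for c in ['scene','side']:
    p=bot.grab_frame(c);i=p['img']; u,v=proj(p,[.457,.175,.08]).astype(int)
    ims.append(cv2.resize(i[v-50:v+50,u-50:u+50],None,fx=4,fy=4,interpolation=cv2.INTER_CUBIC))
save(dict(img=np.hstack(ims)),'c6')
E
```

```text
clock: 21.35
position: [0.4574, 0.1755, 0.1506]
tool_rot: [3.141, -0.0, 1.121]
force: [-4.3, -1.6, 18.3]
grip_width: 0.0584
finger_force: 67.2
```

View pics/c6.png

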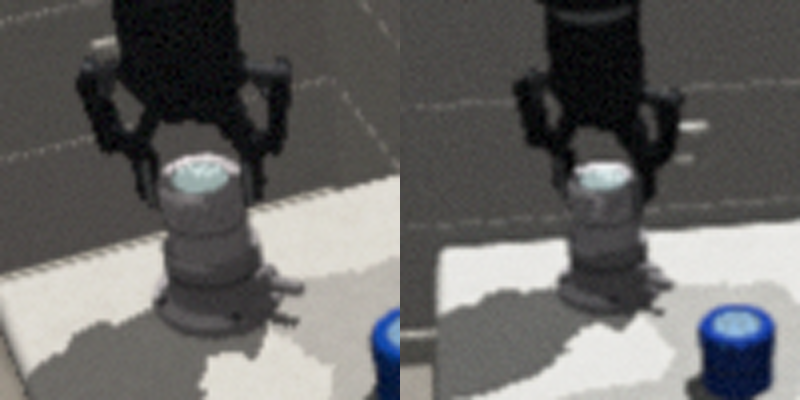

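The collar sits square with its skirt down on the shoulder, no spigot showing, and the fingers still holding it (crops at 203,200 and 603,200).

```bash
python3 -c "from workcell import bot;print(bot.job_done())"
```

```text
the job is handed in; nothing more can be done
None
```

The job is handed in, with no verdict shown: I dressed the collar's rim in one stroke along the film, turned it about 0.4 rad until the keyways dropped over the pins, and left it held fully home on the shoulder with about 18 N of push.

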